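# Put the pipe caps away, nested on their shelf tray

### The job

Put the yellow pipe caps away: draw the blue tray out from under the red bench shelf, move the aluminium port block that was left in it to the red bin, and stand all the yellow caps on the bench in the tray as one upright stack, each nested fully down in the one below. Then push the tray with its stack straight back under the shelf until it is fully home against the stop, and leave everything else where it is.

Things in the scene. Friction and masses are not known exactly. Their poses are not given: they have to be found in the camera images.
- shelf: red steel bench shelf, fixed, 410 mm wide, 220 deep, board top at 171 mm, goods and posts up to 241 mm. Origin: middle of its front edge, on the bench; x points into the shelf, y left, z up. Under it two tray bays, centre lines at y = +85 and -85 mm, each 130 mm wide between 12 mm high guide strips that start at x = 0
- shelf_beam (a point): middle of the lower edge of the shelf's red front beam, 125 mm above the bench: what goes in must pass beneath it
- tray: blue plastic tray with a black upright grip, loose on the bench in one of the two bays: 200 (x) by 120 (y) by 16 mm high, walls and floor 4 mm, 0.28 to 0.49 kg. Origin: centre of its underside; x points into the shelf. Home against the stop its origin is at x = 60 mm in the shelf's frame; it starts 4 to 30 mm short of that. Drawn out 140 mm, its rear 20 mm are still guided
- tray_grip (a point): point to grip on the black upright block at the front of the blue tray, on its centre line, 120 mm in front of the tray's centre, 40 mm above the bench; the block is 24 by 24 mm and reaches from 2 to 48 mm above the bench; at home it is 60 mm in front of the shelf's front edge
- cap_grip (a point): on cap1's axis, 41 mm above its underside: with the TCP here the fingertips hold the collar and stay clear of a cap below it (the same for every cap; None if cap1 is absent)
- port_block: aluminium hydraulic port block lying in the blue tray at the start, 64 (x) by 30 (y) by 28 (z) mm, 140 g; origin at the centre of its underside
- red_bin: open red plastic bin, fixed, 115 (x) by 105 (y) by 55 mm high (a rim on its far side reaches 61 mm), walls and floor 4 mm; on the left or the right of the bench; origin at the centre of its underside
- grey_tray: grey tray full of steel sockets in the other bay, of the same size and shape as the blue one, with a grey grip; contents 40 mm high; leave alone; origin at the centre of its underside
- roller: zinc-plated flanged roller standing among the caps, 64 mm across, 45 mm high; leave alone; origin at the centre of its underside
- card_bin: fixed open cardboard bin of clips, 115 by 105 by 50 mm high, across the bench from the red bin; origin at the centre of its underside
- grease_bottle: white bottle, 52 mm across, 130 mm tall, left of the shelf; leave alone; origin at the centre of its underside
- tape_roll: roll of black tape lying flat, 100 mm across, 24 mm high, right of the shelf; leave alone; origin at the centre of its underside
- cap1: yellow plastic pipe-end cap: round hollow tapered cup standing mouth up, 36 mm tall, base 45 mm across, tapering out to 20 mm height, then an upright collar 66 mm across from 20 to 36 mm (mouth 58 mm inside). Origin: centre of its underside. 60 to 100 g. Nested, its collar rests on the rim of the cap below, 16 mm higher. Three to five caps are present; absent ones read None from the start
- cap2: another yellow cap, exactly like cap1; may be absent
- cap3: another yellow cap, exactly like cap1; may be absent
- cap4: another yellow cap, exactly like cap1; may be absent
- cap5: another yellow cap, exactly like cap1; may be absent
Things that resemble listed ones, but are neither listed nor needed, are in the scene too. Leave any green look-alike of the cap2 alone. What is shaped like the cap4 but purple is not meant.

How it is judged:
By the outcome, as a careful person would: the job done as asked, in the order asked, and still so for the second after the job is handed in, with the robot touching nothing.
Of cap1, cap2, cap3, cap4, cap5 only 3 to 5 are there at a start; the rules pass over those that are not, and their reading is None.
At some moment in a run one of cap1, cap2, cap3, cap4, cap5 may be knocked a few centimetres aside while the robot is not near it.
It also fails if it takes over 210 s, if anything falls off the work surface, if the arm or the gripper's body presses on something with over 40 N, if the wrist force passes 120 N, or if a joint passes its speed limit or range.

### The arm

A 7-joint arm with a two-finger parallel gripper is mounted at the origin on the work surface. World frame = base frame: x ahead of the robot, y to its left, z up, the work surface at z = 0. Lengths are in m, angles in rad, forces in N, time in s.
With the tool pointing down it reaches from about 0.4 to 0.85 m from the base axis. Payload 10.4 kg.
Tool frame: the origin (TCP) lies between the finger pads, 19 mm behind the fingertips; this is the grasp point; z points along the fingers, y is the line along which they close (so a half turn about z gives the same grasp; the last joint's range is limited). The gripper opens to 85 mm and grips with 20 to 120 N. Pads are 22 mm wide; open, the fingers measure 114 mm over their backs; the gripper's body (76 mm by 85 mm) begins 54 mm behind the grasp point. The pads swing forward as they close: fully open they stand 13 mm farther back than shut.
Start: joints at [-1.373, 0.332, -0.065, 1.46, 0.022, 1.35, -0.088], TCP at [0.137, 0.61, 0.25] pointing down, gripper open.
Joint ranges: [-2.6, 2.6], [-0.5, 2.12], [-1.47, 1.34], [0.16, 2.42], [-1.27, 4.41], [0.06, 2.06], [-2.6, 2.6]. Speed limits (rad/s): [2.22, 2.22, 2.79, 2.79, 3.14, 3.14, 3.14].

### API

Orientations are given as a unit quaternion [x, y, z, w].
In Python, from workcell import manip, viewer gives the robot as it stands.
- The arm moves only by the tool arm_command, never from a script. Its argument "series" is text: rows parted by semicolons, each of 5 numbers parted by spaces: the closure, from 0 (fully open) to 1 (shut), then the shift along the tool's x, y, z normalised to -1 to 1, where 1 is 0.4 m, then the turn about the tool's z normalised to -1 to 1, where 1 is 180 degrees. In form: jaw tx ty tz spin; .... A call has exactly 10 rows; each row shifts and turns the commanded pose from where the row before left it, along the tool's axes as they then stand; what a row does not reach is not made up. A row lasts 1/8 s, in which the tool goes at most 62.5 mm and 10.7 degrees, less where a joint would pass 70% of its speed; a pose out of reach is approached as far as the arm can. A call with a number of a shift or a turn outside -1 to 1 is refused whole. A call with a gripper value outside its range is refused whole. The fingers move at their own pace and stop on an object; "newtons" is the grip in N (left out, the last holds). Time passes only in rows, so rows that do not move let the fingers close, or fill a call up. It gives the time, the measured TCP pose, the force, the opening and the grip force at its end, in the units of the state.
- manip.get_obs(): the state, without advancing time (a new reading comes with each control period).
- viewer.camera(name): name is "scene" or "top" or "wrist"; returns a dict with "pixels" (384x512x3 uint8, red, green, blue), "intrinsics" (3x3 intrinsics, pixels), "extrinsics" (4x4, takes a point from world to camera coordinates). Camera axes: x right, y up, looking along -z (the intrinsics and any distortion apply to the point x, -y, -z); pixel columns grow to the right and rows downward; lengths in m; the calibration is good to about 2 mm. A picture is of the moment at which its call begins. There is no depth.
- manip.hand_in(): hands the job in; it is judged then, once.
The state is a dict: "clock": time; "joint_pos": joint angles; "joint_velocities": joint speeds; "tau": joint torques, N m; "position": TCP position; "ee_rot": TCP orientation; "ft_force": force on the tool from outside, world axes, zero at the start; "torque": the same for the moment, N m; "grip_width": opening from 0.0 (shut) to 1.0 (fully open); "grasp_force": force on a finger pad.
Only numpy, scipy, OpenCV 4.12 (cv2) and the standard library are available. Lean on these libraries where they do the work, as an engineer would, in place of code of your own. Each camera call takes 0.05 s, during which the arm holds its last target. There are 200 camera calls.

## Working session

There is one attempt and no reset: what is moved stays moved. The work goes in short steps, Python scripts to look and compute and a tool call to move; the robot and the scene stay as the last step left them, time stands still between calls to the robot, and variables do not carry over. Pictures are saved under pics/ and viewed, at most 14 in all, crops included, and the job is handed in when it is done.

Besides the shell and the picture viewer there is one more tool, called after ">>>" as name(argument=value, ...) on one line, values as JSON. arm_command: Moves the arm, as the interface text tells. Scaled input: -1 to 1 covers 0.4 m each way for a shift and 180 degrees each way for a turn. Its arguments: {"type":"object","properties":{"series":{"type":"string"},"newtons":{"type":"number"}},"required":["series"]}

```bash
mkdir -p pics; ls
python3 - <<'E'
from workcell import manip, viewer
import cv2,numpy as np
for n in ["scene","top"]:
    c=viewer.camera(n); cv2.imwrite(f"pics/{n}0.png",cv2.resize(c["pixels"][:,:,::-1],(800,600),interpolation=cv2.INTER_CUBIC))
    np.savez(f"pics/{n}0.npz",**{k:c[k] for k in ("pixels","intrinsics","extrinsics")})
    print(n,c.keys(),c["intrinsics"],np.round(c["extrinsics"],3))
print(manip.get_obs())
E
```

```text
pics
scene dict_keys(['pixels', 'intrinsics', 'extrinsics']) [[487.7283669    0.         261.42252817]
 [  0.         487.7283669  193.69480088]
 [  0.           0.           1.        ]] [[ 0.84  -0.543 -0.017 -0.489]
 [ 0.368  0.545  0.753 -0.25 ]
 [-0.399 -0.639  0.658 -1.334]
 [ 0.     0.     0.     1.   ]]
top dict_keys(['pixels', 'intrinsics', 'extrinsics']) [[354.65802798   0.         250.61395127]
 [  0.         354.65802798 192.80053667]
 [  0.           0.           1.        ]] [[-5.000e-03 -1.000e+00  2.600e-02 -6.400e-02]
 [ 9.910e-01 -1.000e-03  1.360e-01 -5.500e-01]
 [-1.360e-01  2.700e-02  9.900e-01 -1.026e+00]
 [ 0.000e+00  0.000e+00  0.000e+00  1.000e+00]]
{'clock': 0.1, 'joint_pos': array([-1.37262297,  0.33282098, -0.06470279,  1.46084632,  0.02157607,
        1.34991428, -0.08851146]), 'joint_velocities': array([ 4.52805209e-04, -1.74139732e-03, -7.82193322e-05, -3.39210920e-03,
       -5.94907881e-04,  7.03943729e-04, -1.65164199e-03]), 'tau': array([ 1.69878815e-03, -6.26744485e+01,  4.95292665e-02, -3.92436111e+01,
        1.65691646e-02,  6.87722408e-03,  8.50966615e-06]), 'position': array([0.13678972, 0.60952614, 0.24929306]), 'ee_rot': array([ 1.10160175e-01,  9.93913637e-01, -6.45086135e-04, -5.42436293e-05]), 'ft_force': array([ 0.56631234, -1.31206066,  0.28410268]), 'torque': array([0.00470123, 0.02468394, 0.04240704]), 'grasp_force': 0.0, 'grip_width': 0.9997717828353617}
```

View pics/scene0.png

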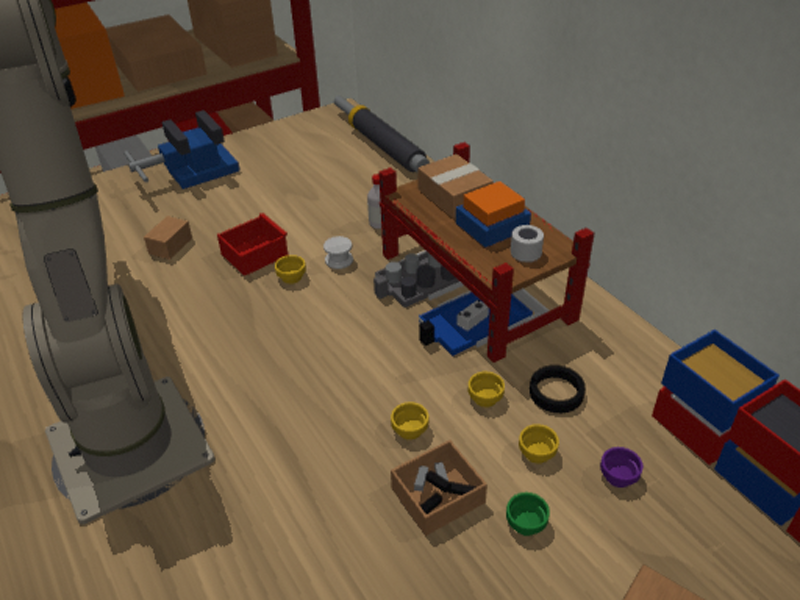

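View pics/top0.png

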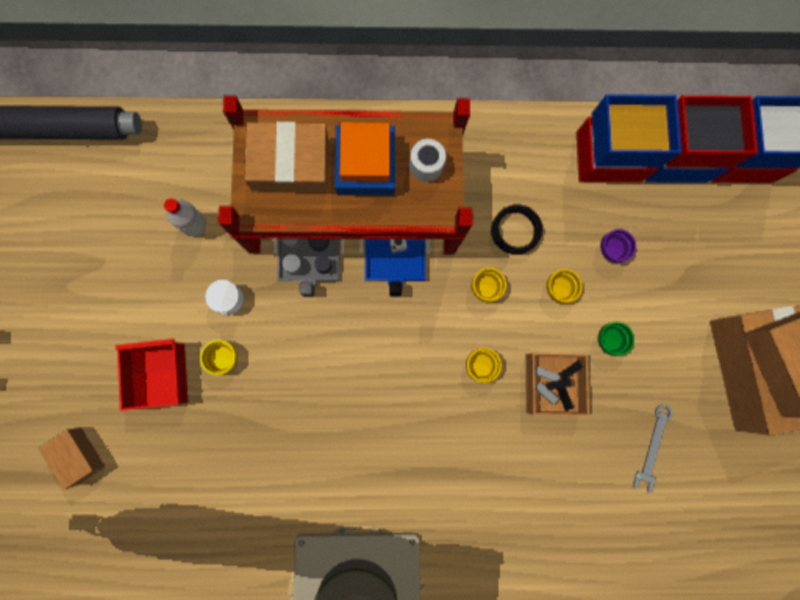

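Four yellow caps: scene (290,268), (410,420), (486,388) and (539,443). Look-alikes are the green cup (528,513), the purple cup (621,466) and the zinc roller (338,250). The blue tray, grip (427,330), is in the right bay and holds the port block (472,316). The other blue objects are the vise (195,155), the blue bin on the shelf (490,222) and the bins at the right. The red bin is on the left (253,245), the card bin on the right.

```bash
cat > h.py <<'E'
import cv2,numpy as np
from workcell import manip,viewer
from scipy.spatial.transform import Rotation as R
def shot(n,save=None):
    c=viewer.camera(n)
    if save: cv2.imwrite(f"pics/{save}.png",c["pixels"][:,:,::-1])
    return c
def ray(c,uv):
    E=np.array(c["extrinsics"]);K=np.array(c["intrinsics"])
    uv=np.atleast_2d(np.asarray(uv,float))
    d=np.c_[(uv[:,0]-K[0,2])/K[0,0],-(uv[:,1]-K[1,2])/K[1,1],-np.ones(len(uv))]
    return -E[:3,:3].T@E[:3,3], d@E[:3,:3]
def plane(c,uv,z):
    o,d=ray(c,uv); t=(z-o[2])/d[:,2]; return (o+t[:,None]*d)[:,:3]
def proj(c,p):
    E=np.array(c["extrinsics"]);K=np.array(c["intrinsics"])
    q=np.atleast_2d(p)@E[:3,:3].T+E[:3,3]
    return np.c_[K[0,0]*q[:,0]/-q[:,2]+K[0,2],K[1,1]*-q[:,1]/-q[:,2]+K[1,2]]
def hsv(c): return cv2.cvtColor(c["pixels"],cv2.COLOR_RGB2HSV)
RNG=dict(yellow=((22,150,60),(32,255,255)),blue=((105,130,40),(125,255,255)),red=((0,200,60),(4,255,255)),black=((0,0,0),(179,255,38)))
def blobs(c,col,amin=60,lo=None,hi=None):
    m=cv2.inRange(hsv(c),*(RNG[col] if lo is None else (lo,hi)))
    cs,_=cv2.findContours(m,cv2.RETR_EXTERNAL,cv2.CHAIN_APPROX_NONE)
    return sorted([k for k in cs if cv2.contourArea(k)>amin],key=cv2.contourArea,reverse=True)
def caps(c,z=0.028,amin=150):
    o=[]
    for k in blobs(c,"yellow",amin):
        e=cv2.minAreaRect(k); o.append((np.round(e[0],1),np.round(e[1],1),plane(c,e[0],z)[0].round(4)))
    return o
E
python3 - <<'E'
from h import *
for n in ("top","scene"):
    c=dict(np.load(f"pics/{n}0.npz")); print(n,"cam",ray(c,[0,0])[0].round(3))
    for x in caps(c): print("cap",*x)
    for col,a in (("blue",100),("red",60),("black",15)):
        for k in blobs(c,col,a)[:9]: print(col,cv2.contourArea(k),"rect",cv2.boundingRect(k),np.round(cv2.minAreaRect(k),1).tolist() if 0 else [np.round(q,1).tolist() for q in cv2.minAreaRect(k)])
c=dict(np.load("pics/top0.npz")); p=c["pixels"][50:280,60:390,::-1]
cv2.imwrite("pics/crop1.png",cv2.resize(p,None,fx=2.42,fy=2.42,interpolation=cv2.INTER_CUBIC))
E
```

```text
top cam [ 0.405 -0.038  1.092]
cap [139.  228.5] [23. 24.] [0.4443 0.2652 0.028 ]
cap [309. 233.] [22. 22.] [ 0.4291 -0.2407  0.028 ]
cap [361.  182.5] [21. 22.] [ 0.5824 -0.4051  0.028 ]
cap [312.5 182. ] [22. 21.] [ 0.584  -0.2556  0.028 ]
blue 2571.5 rect (379, 61, 87, 56) [[422.0, 88.5], [55.0, 86.0], 90.0]
blue 842.5 rect (234, 153, 38, 29) [[252.5, 167.0], [28.0, 37.0], 90.0]
blue 482.0 rect (473, 61, 39, 46) [[492.0, 83.5], [45.0, 38.0], 90.0]
blue 337.0 rect (214, 81, 39, 44) [[233.0, 102.5], [43.0, 38.0], 90.0]
red 2229.0 rect (427, 61, 83, 56) [[468.4, 89.0], [82.0, 54.5], 1.3]
red 1668.0 rect (74, 217, 46, 45) [[96.8, 239.1], [42.2, 43.2], 85.2]
red 638.0 rect (148, 133, 154, 21) [[224.5, 143.0], [20.0, 153.0], 90.0]
red 505.0 rect (370, 75, 48, 41) [[386.4, 104.8], [52.6, 34.0], 39.5]
red 88.0 rect (140, 132, 11, 14) [[144.7, 138.2], [10.0, 12.7], 5.7]
red 77.5 rect (291, 63, 10, 17) [[295.2, 71.2], [8.4, 16.8], 9.5]
red 77.5 rect (143, 62, 9, 12) [[147.0, 67.5], [11.0, 8.0], 90.0]
black 714.5 rect (315, 132, 32, 30) [[330.5, 146.5], [29.0, 31.0], 90.0]
black 561.0 rect (
[... 1575 characters left out ...]
 70.5 rect (504, 328, 8, 19) [[507.5, 337.0], [18.0, 7.0], 90.0]
black 801.5 rect (339, 234, 35, 31) [[356.0, 249.0], [30.0, 34.0], 90.0]
black 187.0 rect (257, 169, 22, 22) [[268.0, 181.0], [14.1, 25.5], 45.0]
black 160.0 rect (272, 302, 32, 15) [[286.9, 310.2], [31.0, 9.1], 19.1]
black 157.5 rect (226, 75, 46, 35) [[245.6, 92.8], [51.0, 14.3], 26.6]
black 154.5 rect (8, 119, 54, 17) [[34.8, 128.8], [7.8, 54.6], 76.5]
black 100.0 rect (269, 205, 9, 16) [[273.0, 212.5], [8.0, 15.0], 0.0]
black 87.5 rect (104, 80, 18, 19) [[112.6, 88.4], [24.0, 9.0], 49.4]
black 84.5 rect (125, 73, 18, 19) [[133.5, 81.5], [24.0, 8.5], 45.0]
black 84.0 rect (44, 260, 62, 32) [[76.7, 281.1], [16.9, 67.0], 66.4]
```

View pics/crop1.png

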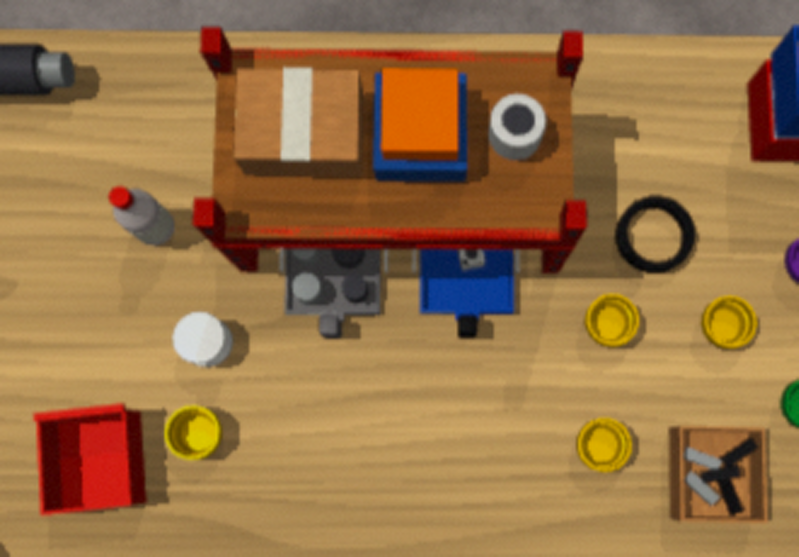

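Run:
```python
from h import *
c=dict(np.load("pics/top0.npz"))
P=lambda uv,z: plane(c,np.array(uv)/2.42+[60,50],z).round(4).tolist()
print("tray front corners",P([[420,313],[517,315]],.016))
print("posts",P([[206,215],[575,216],[213,42],[571,45]],.241))
print("grip",plane(c,[253,184.5],.03), P([[467,323]],.048))
m=cv2.inRange(hsv(c),*RNG["blue"])[153:182,225:280]
for r in (8,12,16,20): print(r+153,np.flatnonzero(m[r])[[0,-1]]+225)
for u in (5+234,10+234,264,268): print(u,np.flatnonzero(m[:,u-225])[[0,-1]]+153)
s=dict(np.load("pics/scene0.npz"))
print("scene grip",plane(s,[273,212.5],.025))
print("bin rim",P([[36,413],[126,404],[142,502],[41,513]],.055))
print("block",P([[472,257]],.028), plane(s,np.array([[472,316]])*.64,.02))
```

```text
tray front corners [[0.5943, -0.0143, 0.016], [0.5917, -0.1378, 0.016]]
posts [[0.6555, 0.198, 0.241], [0.6557, -0.1779, 0.241], [0.8418, 0.1974, 0.241], [0.8418, -0.1779, 0.241]]
grip [[ 0.57595124 -0.07355691  0.03      ]] [[0.5762, -0.0729, 0.048]]
161 [234 271]
165 [234 271]
169 [234 271]
173 [234 271]
239 [153 178]
244 [154 178]
264 [154 178]
268 [154 179]
scene grip [[ 0.57859038 -0.07196492  0.025     ]]
bin rim [[0.4665, 0.4419, 0.055], [0.4769, 0.3362, 0.055], [0.3613, 0.3119, 0.055], [0.3492, 0.4288, 0.055]]
block [[0.6644, -0.0804, 0.028]] [[ 0.68425237 -0.07967049  0.02      ]]
```

>>> arm_command(series="0 0 0 0 -0.035; 0 0 0 0 -0.035; 0 -0.069 -0.107 0 0; 0 -0.069 -0.107 0 0; 0 -0.069 -0.107 0 0; 0 -0.069 -0.107 0 0; 0 -0.069 -0.107 0 0; 0 -0.069 -0.107 0 0; 0 -0.069 -0.107 0 0; 0 -0.069 -0.107 0 0", newtons=60)

```text
clock: 1.35
position: [0.3579, 0.2656, 0.2499]
ee_rot: [0.0, 1.0, 0.0, -0.0]
ft_force: [0.9, 0.7, -0.4]
grip_width: 0.997
grasp_force: 0.0
```

>>> arm_command(series="0 -0.068 -0.107 0 0; 0 -0.068 -0.107 0 0; 0 -0.068 -0.107 0 0; 0 -0.068 -0.107 0 0; 0 -0.068 -0.107 0 0; 0 -0.068 -0.107 0 0; 0.4 -0.068 -0.107 0 0; 0.4 -0.068 -0.107 0 0; 0.4 0 0 0 0; 0.4 0 0 0 0")

```text
clock: 2.6
position: [0.5744, -0.0749, 0.2495]
ee_rot: [0.0, 1.0, 0.0, -0.001]
ft_force: [0.2, -0.1, -0.5]
grip_width: 0.603
grasp_force: 0.0
```

```bash
cat > st.py <<'E'
from h import *
def st():
    o=manip.get_obs(); Rm=R.from_quat(o["ee_rot"]).as_matrix()
    print("t",round(o["clock"],2),"p",o["position"].round(4),"xax",Rm[:,0].round(3),"zax",Rm[:,2].round(3),"F",o["ft_force"].round(1),"w",round(o["grip_width"],3),"g",round(o["grasp_force"],1),"j",o["joint_pos"].round(2)); return o
E
python3 - <<'E'
from st import *
st(); c=shot("wrist","w1"); np.savez("pics/w1.npz",**{k:c[k] for k in ("pixels","intrinsics","extrinsics")})
print(ray(c,[0,0])[0])
E
```

```text
t 2.6 p [ 0.5744 -0.0749  0.2495] xax [-1.     0.001  0.001] zax [-0.001  0.    -1.   ] F [ 0.2 -0.1 -0.5] w 0.603 g 0.0 j [-0.48  0.26  0.64  1.62 -0.16  1.32  1.75]
[ 0.50977294 -0.07509098  0.37269403]
```

View pics/w1.png

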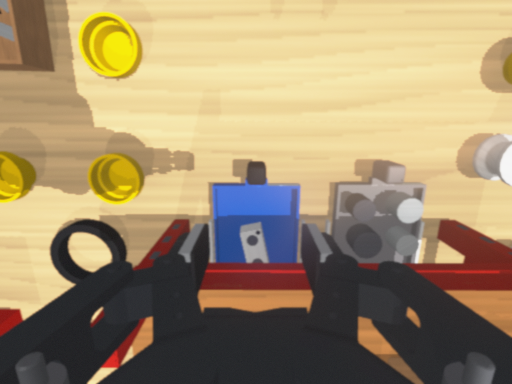

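The wrist view shows the tray's black grip at (257,172), the tray walls at columns 210–300, and the yawed port block at (253,243).

Run:
```python
from h import *
c=dict(np.load("pics/w1.npz"))
m=cv2.inRange(hsv(c),(0,0,0),(179,255,55))[150:200,230:290]
print("grip rows/cols",[ (r+150,(np.flatnonzero(m[r])[[0,-1]]+230).tolist()) for r in range(8,36,3) if m[r].any()])
b=cv2.inRange(hsv(c),*RNG["blue"])
print([(r,(np.flatnonzero(b[r])[[0,-1]]).tolist()) for r in (185,200,220,240,255)])
print([(u,(np.flatnonzero(b[:,u])[[0,-1]]).tolist()) for u in (215,230,280,295)])
print("grip z48",plane(c,[[246.5,164],[266.5,164],[256.5,162]],.048))
print("tray corners z16",plane(c,[[210,184],[300,184]],.016))
for x in caps(c): print(*x)
```

```text
grip rows/cols []
[(185, [214, 266]), (200, [214, 290]), (220, [215, 289]), (240, [216, 293]), (255, [216, 295])]
[(215, [185, 233]), (230, [185, 261]), (280, [187, 261]), (295, [241, 261])]
grip z48 [[ 0.56257991 -0.08558005  0.048     ]
 [ 0.56258066 -0.061372    0.048     ]
 [ 0.56014406 -0.07347885  0.048     ]]
tray corners z16 [[ 0.59512356 -0.13632503  0.016     ]
 [ 0.59511918 -0.0143206   0.016     ]]
[109.5  45. ] [68.  59.5] [ 0.4273 -0.2432  0.028 ]
[115.5 178.5] [51. 55.] [ 0.5849 -0.2572  0.028 ]
[ 17.5 176.5] [51. 35.] [ 0.5822 -0.3844  0.028 ]
```

>>> arm_command(series="0.4 0 0 0.105 0; 0.4 0 0 0.105 0; 0.4 0 0 0.105 0; 0.4 0 0 0.105 0; 0.4 0 0 0.054 0; 0.4 0 0 0.05 0; 0.4 0 0 0 0; 1 0 0 0 0; 1 0 0 0 0; 1 0 0 0 0")

```text
clock: 3.9
position: [0.5755, -0.0751, 0.0418]
ee_rot: [0.0, 1.0, 0.0, 0.001]
ft_force: [-1.5, 0.6, 6.1]
grip_width: 0.272
grasp_force: 60.1
```

>>> arm_command(series="1 0 0 0 0; 1 0.02 0 0 0; 1 0.035 0 0 0; 1 0.035 0 0 0; 1 0.035 0 0 0; 1 0.035 0 0 0; 1 0.035 0 0 0; 1 0.035 0 0 0; 1 0.035 0 0 0; 1 0.035 0 0 0")

```text
clock: 5.15
position: [0.456, -0.0753, 0.0416]
ee_rot: [0.001, 1.0, 0.0, 0.002]
ft_force: [6.2, 0.6, 5.4]
grip_width: 0.268
grasp_force: 60.0
```

Run:
```python
from st import *
st(); c=shot("scene","s1")
```

```text
t 5.15 p [ 0.456  -0.0753  0.0416] xax [-1.     0.001 -0.005] zax [ 0.005  0.    -1.   ] F [6.2 0.6 5.4] w 0.268 g 60.0 j [-0.49  0.24  0.61  2.12 -0.19  0.83  1.8 ]
```

View pics/s1.png

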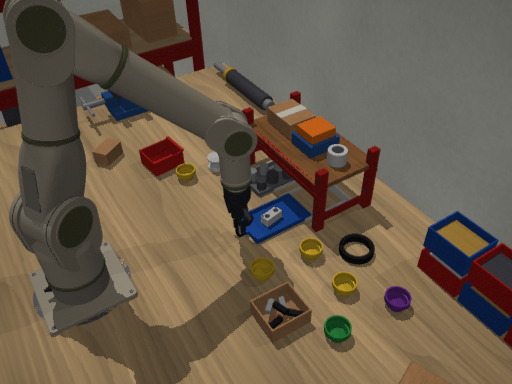

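The tray is drawn out 120 mm. Release, lift and look for the block.

>>> arm_command(series="0.3 0 0 0 0; 0.3 0 0 0 0; 0.3 0 0 0 0; 0.2 0 0 -0.05 0; 0 0 0 -0.1 0; 0 0 0 -0.12 0; 0 0 0 -0.12 0; 0 0 0 -0.12 0; 0 0 0 0 0; 0 0 0 0 0")

```text
clock: 6.45
position: [0.4543, -0.0752, 0.2437]
ee_rot: [0.0, 1.0, 0.0, -0.0]
ft_force: [1.0, 0.2, -0.2]
grip_width: 0.997
grasp_force: 0.0
```

Run:
```python
from st import *
st(); c=shot("wrist","w2"); np.savez("pics/w2.npz",**{k:c[k] for k in ("pixels","intrinsics","extrinsics")})
for n in ("top",):
    t=shot(n); np.savez("pics/top2.npz",**{k:t[k] for k in ("pixels","intrinsics","extrinsics")})
for x in caps(c)+caps(t): print(*x)
for k in blobs(c,"blue",500)[:2]: print([np.round(q,1).tolist() for q in cv2.minAreaRect(k)])
```

```text
t 6.45 p [ 0.4543 -0.0752  0.2437] xax [-1.     0.001  0.001] zax [-0.001  0.    -1.   ] F [ 1.   0.2 -0.2] w 0.997 g 0.0 j [-0.59 -0.07  0.63  1.91  0.04  1.29  1.6 ]
[120.5 150.5] [58.  53.7] [ 0.4279 -0.2434  0.028 ]
[ 24.  261.5] [47. 48.] [ 0.582  -0.3977  0.028 ]
[499.  164.5] [24. 47.] [0.4455 0.2325 0.028 ]
[116.3 252.3] [20.5 48.1] [ 0.5677 -0.2672  0.028 ]
[139.  228.5] [23. 24.] [0.4443 0.2652 0.028 ]
[361.  182.5] [21. 22.] [ 0.5824 -0.4051  0.028 ]
[312.5 181.5] [21. 21.] [ 0.5855 -0.2557  0.028 ]
[312. 233.] [16. 22.] [ 0.429  -0.2497  0.028 ]
[[255.0, 246.9], [128.6, 82.6], 87.4]
```

View pics/w2.png

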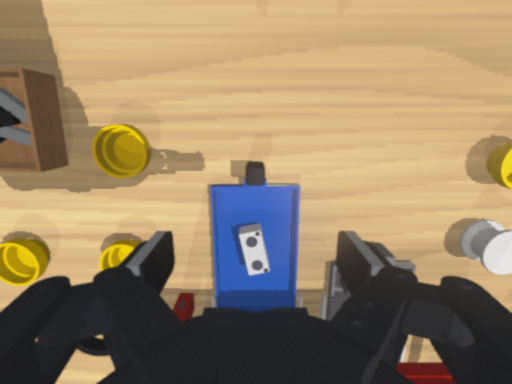

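The wrist view shows the tray (cols 210–298, rows 183–307) with the port block at (254,249), turned about 9°.

Run:
```python
from h import *
c=dict(np.load("pics/w2.npz"))
m=cv2.inRange(hsv(c),(0,0,120),(179,70,255)); m[:, :220]=0; m[:,290:]=0; m[:205]=0; m[290:]=0
m=cv2.morphologyEx(m,cv2.MORPH_CLOSE,np.ones((7,7)))
k=max(cv2.findContours(m,0,1)[0],key=cv2.contourArea)
b=cv2.boxPoints(cv2.minAreaRect(k)); w=plane(c,b,.032); print(b,w.round(4),w.mean(0).round(4))
d=[w[1]-w[0],w[2]-w[1]]
for e in d: print(np.linalg.norm(e),np.degrees(np.arctan2(e[1],e[0])))
```

```text
[[236.22997 227.62483]
 [259.14978 222.12407]
 [270.74133 270.42212]
 [247.8215  275.92285]] [[ 0.5295 -0.1006  0.032 ]
 [ 0.5217 -0.0701  0.032 ]
 [ 0.5933 -0.0538  0.032 ]
 [ 0.602  -0.0857  0.032 ]] [ 0.5616 -0.0775  0.032 ]
0.031422998270355024 104.39937049438045
0.07350218979806683 12.88034230280876
```

>>> arm_command(series="0.4 -0.0935 0 0 0; 0.4 -0.0935 0 0 0; 0.4 -0.0935 -0.0045 0 0; 0.4 0 0 0.11 -0.036; 0.4 0 0 0.11 -0.036; 0.4 0 0 0.11 0; 0.4 0 0 0.11 0; 0.4 0 0 0.06 0; 0.4 0 0 0.039 0; 0.4 0 0 0 0")

```text
clock: 7.8
position: [0.566, -0.0772, 0.0276]
ee_rot: [-0.112, 0.994, -0.0, -0.001]
ft_force: [-0.4, 0.7, 0.2]
grip_width: 0.599
grasp_force: 0.0
```

>>> arm_command(series="1 0 0 0 0; 1 0 0 0 0; 1 0 0 0 0; 1 0 0 0 0; 1 0 0 -0.05 0; 1 0 0 -0.1 0; 1 0 0 -0.1 0; 1 0 0 -0.1 0; 1 0 0 -0.1 0; 1 0 0 -0.05 0", newtons=40)

```text
clock: 9.05
position: [0.5673, -0.0775, 0.2323]
ee_rot: [-0.112, 0.994, 0.0, 0.002]
ft_force: [1.1, -0.1, -1.9]
grip_width: 0.345
grasp_force: 40.3
```

>>> arm_command(series="1 0 0 0 0.039; 1 0.029 0.131 0 0; 1 0.029 0.131 0 0; 1 0.029 0.131 0 0; 1 0.029 0.131 0 0; 1 0.029 0.131 0 0; 1 0.029 0.131 0 0; 1 0.029 0.131 0 0; 1 0.029 0.131 0 0; 1 0.029 0.131 0 0")

```text
clock: 10.3
position: [0.414, 0.3824, 0.2302]
ee_rot: [-0.051, 0.999, 0.0, 0.001]
ft_force: [0.7, 0.2, -0.3]
grip_width: 0.347
grasp_force: 40.3
```

Run:
```python
from st import *
st(); c=shot("wrist","w3"); np.savez("pics/w3.npz",**{k:c[k] for k in ("pixels","intrinsics","extrinsics")})
s=dict(np.load("pics/scene0.npz"))
for cc in (c,s):
  for k in blobs(cc,"red",500)[:2]:
    h=cv2.approxPolyDP(cv2.convexHull(k),4,True)[:,0]; print(h.tolist(),plane(cc,h,.055).round(3).tolist())
```

```text
t 10.3 p [0.414  0.3824 0.2302] xax [-0.995 -0.102 -0.001] zax [ 0.001  0.001 -1.   ] F [ 0.7  0.2 -0.3] w 0.347 g 40.3 j [-1.12  0.21  0.34  1.67 -0.07  1.27  0.91]
[[275, 130], [274, 162], [214, 215], [209, 125], [263, 123]] [[0.359, 0.398, 0.055], [0.394, 0.401, 0.055], [0.463, 0.339, 0.055], [0.362, 0.327, 0.055], [0.353, 0.384, 0.055]]
[[511, 314], [453, 296], [418, 266], [422, 250], [505, 245], [511, 250]] [[0.838, -0.715, 0.055], [0.765, -0.602, 0.055], [0.765, -0.485, 0.055], [0.816, -0.45, 0.055], [1.019, -0.564, 0.055], [1.017, -0.584, 0.055]]
[[168, 137], [182, 149], [183, 162], [155, 175], [139, 150]] [[0.467, 0.445, 0.055], [0.477, 0.349, 0.055], [0.447, 0.279, 0.055], [0.339, 0.267, 0.055], [0.349, 0.429, 0.055]]
```

View pics/w3.png

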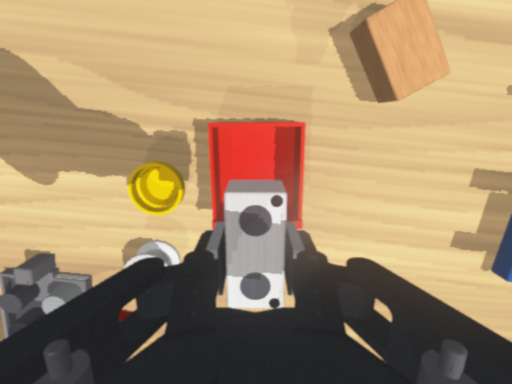

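The bin is square to the tool. Its near rim is at row 123 (cols 208–306) and its far rim at about row 227.

Run:
```python
from h import *
c=dict(np.load("pics/w3.npz"))
w=plane(c,[[208,123],[306,123]],.055); f=plane(c,[[213,228],[303,228]],.061); print(w.round(4),f.round(4),((w+f)/2).mean(0).round(4))
```

```text
[[0.3595 0.3259 0.055 ]
 [0.3488 0.4303 0.055 ]] [[0.477  0.3396 0.061 ]
 [0.4663 0.4436 0.061 ]] [0.4129 0.3848 0.058 ]
```

>>> arm_command(series="1 0 0.006 0.1 0; 1 0 0 0.1 0; 1 0 0 0.1 0; 1 0 0 0.1 0; 1 0 0 0.05 0; 1 0 0 0.033 0; 1 0 0 0 0; 0.5 0 0 0 0; 0.5 0 0 0 0; 0.5 0 0 0 0")

```text
clock: 11.6
position: [0.4146, 0.384, 0.0363]
ee_rot: [-0.051, 0.999, 0.0, 0.0]
ft_force: [-0.2, 0.1, -0.4]
grip_width: 0.503
grasp_force: 0.0
```

>>> arm_command(series="0.5 0 0 -0.04 0; 0.5 0 0 -0.08 0; 0.5 0 0 -0.1 0; 0.5 0 0 -0.1 0; 0.5 0 0 -0.1 0; 0 0 -0.04 -0.05 0.033; 0 0 -0.065 0 0; 0 0 -0.065 0 0; 0 0 -0.065 0 0; 0 0 -0.06 0 0")

```text
clock: 12.85
position: [0.416, 0.2643, 0.2242]
ee_rot: [0.001, 1.0, 0.0, 0.0]
ft_force: [0.8, -0.2, 0.9]
grip_width: 1.002
grasp_force: 0.0
```

Run:
```python
from st import *
st(); c=shot("wrist","w4"); t=shot("top","t4")
for x in caps(c)+caps(t): print(*x)
```

```text
t 12.85 p [0.416  0.2643 0.2242] xax [-1.     0.001 -0.   ] zax [ 0.     0.001 -1.   ] F [ 0.8 -0.2  0.9] w 1.002 g 0.0 j [-1.06  0.05  0.41  1.86 -0.02  1.24  0.93]
[254.  197.5] [53. 54.] [0.4452 0.2627 0.028 ]
[309. 233.] [22. 22.] [ 0.4291 -0.2407  0.028 ]
[361.  182.5] [21. 22.] [ 0.5824 -0.4051  0.028 ]
[312.5 182. ] [22. 21.] [ 0.584  -0.2556  0.028 ]
[140.1 226.4] [23.8 19.5] [0.4504 0.2622 0.028 ]
```

View pics/w4.png

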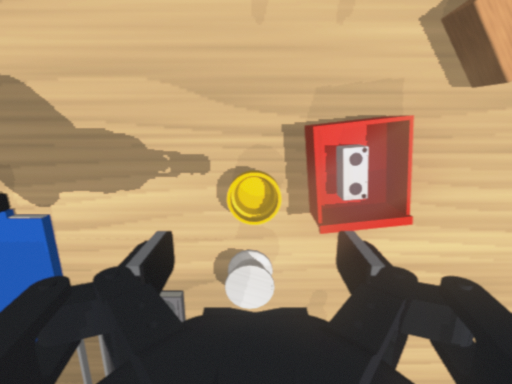

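Block is in the red bin; the nearest cap is at (254,198) between bin and roller. Pick it.

>>> arm_command(series="0 -0.073 -0.004 0.03 0; 0 0 0 0.1 0; 0 0 0 0.1 0; 0 0 0 0.1 0; 0 0 0 0.08 0; 0 0 0 0.048 0; 0 0 0 0 0; 1 0 0 0 0; 1 0 0 0 0; 1 0 0 0 0", newtons=30)

```text
clock: 14.2
position: [0.4458, 0.2647, 0.0417]
ee_rot: [0.0, 1.0, 0.001, 0.001]
ft_force: [-1.9, -0.6, 5.9]
grip_width: 0.758
grasp_force: 33.9
```

Run:
```python
from st import *
st()
```

```text
t 14.2 p [0.4458 0.2647 0.0417] xax [-1.     0.001 -0.001] zax [ 0.001  0.002 -1.   ] F [-1.9 -0.6  5.9] w 0.758 g 33.9 j [-0.98  0.34  0.41  1.97 -0.18  0.86  1.09]
```

>>> arm_command(series="1 0 0 -0.06 0; 1 0 0 -0.12 0; 1 0 0 -0.12 0; 1 -0.04 -0.122 -0.05 0; 1 -0.04 -0.122 0 0; 1 -0.04 -0.122 0 0; 1 -0.04 -0.122 0 0; 1 -0.04 -0.122 0 0; 1 -0.04 -0.122 0 0; 1 -0.04 -0.118 0 0")

```text
clock: 15.45
position: [0.5573, -0.0775, 0.1811]
ee_rot: [0.0, 1.0, 0.0, 0.001]
ft_force: [0.1, 0.3, -1.2]
grip_width: 0.757
grasp_force: 33.9
```

Run:
```python
from st import *
st(); c=shot("wrist","w5")
for x in caps(c): print(*x)
b=cv2.inRange(hsv(c),*RNG["blue"]); k=max(cv2.findContours(b,0,1)[0],key=cv2.contourArea); print(cv2.boundingRect(k), plane(c,[[cv2.boundingRect(k)[0],cv2.boundingRect(k)[1]],[sum(cv2.boundingRect(k)[0::2]),cv2.boundingRect(k)[1]]],.016))
```

```text
t 15.45 p [ 0.5573 -0.0775  0.1811] xax [-1.     0.001 -0.001] zax [ 0.001  0.001 -1.   ] F [ 0.1  0.3 -1.2] w 0.757 g 33.9 j [-0.54  0.28  0.71  1.75 -0.2   1.18  1.79]
[255.3 242.2] [122.8 118.6] [ 0.6258 -0.0774  0.028 ]
[75.3 45.4] [91.1 72. ] [ 0.4274 -0.2439  0.028 ]
[ 87.8 205.8] [65.8 63.6] [ 0.5832 -0.2573  0.028 ]
(199, 93, 116, 111) [[ 0.46794715 -0.13410008  0.016     ]
 [ 0.46793913 -0.01743755  0.016     ]]
```

View pics/w5.png

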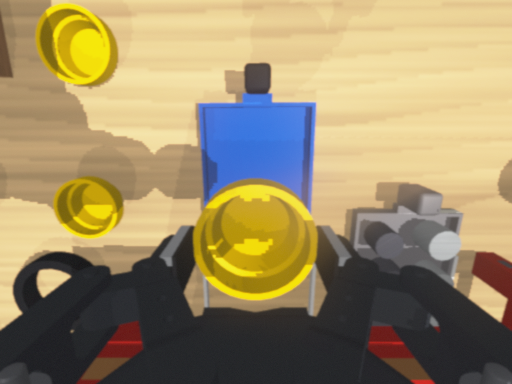

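The cap is held level at (256,240) and the tray lies straight below it. Lower and release.

>>> arm_command(series="1 0 0.004 0.08 0; 1 0 0 0.08 0; 1 0 0 0.08 0; 1 0 0 0.05 0; 1 0 0 0.03 0; 1 0 0 0.014 0; 1 0 0 0 0; 1 0 0 0 0; 0 0 0 0 0; 0 0 0 0 0")

```text
clock: 16.75
position: [0.5571, -0.0743, 0.0472]
ee_rot: [0.0, 1.0, 0.0, 0.0]
ft_force: [-0.8, 0.4, -0.1]
grip_width: 1.0
grasp_force: 0.0
```

>>> arm_command(series="0 0 0 0 0; 0 0 0 -0.03 0; 0 0 0 -0.06 0; 0 0 0 -0.1 0; 0 0 0 -0.1 0; 0 0.05 0 -0.1 0; 0 0.05 0 0 0; 0 0.05 0 0 0; 0 0.05 0 0 0; 0 0 0 0 0")

```text
clock: 18.0
position: [0.4763, -0.0745, 0.2036]
ee_rot: [0.001, 1.0, 0.001, 0.001]
ft_force: [0.9, 0.4, 0.8]
grip_width: 1.001
grasp_force: 0.0
```

Run:
```python
from st import *
st(); c=shot("wrist","w6"); t=shot("top")
for x in caps(c)+caps(t): print(*x)
```

```text
t 18.0 p [ 0.4763 -0.0745  0.2036] xax [-1.     0.001 -0.001] zax [ 0.001  0.002 -1.   ] F [0.9 0.4 0.8] w 1.001 g 0.0 j [-0.64  0.03  0.73  1.92 -0.02  1.2   1.66]
[ 99.  134.5] [63. 68.] [ 0.4283 -0.2434  0.028 ]
[254.9 245.4] [54.9 52.6] [ 0.5598 -0.0747  0.028 ]
[102.7 254.9] [34.1 59.5] [ 0.5723 -0.2605  0.028 ]
[ 11.  261.5] [49. 22.] [ 0.5812 -0.3743  0.028 ]
[309.  233.5] [21. 22.] [ 0.4276 -0.2407  0.028 ]
[361.  182.5] [21. 22.] [ 0.5824 -0.4051  0.028 ]
[312.6 181.8] [21.5 21.5] [ 0.5846 -0.256   0.028 ]
```

View pics/w6.png

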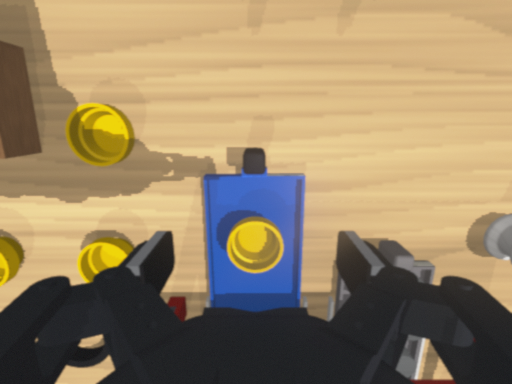

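First cap stands in the tray at (255,245). Next, the cap at (.428,-.243).

>>> arm_command(series="0 0.03 -0.106 0 0; 0 0.03 -0.106 0 0; 0 0.03 -0.106 0 0; 0 0.03 -0.106 0 0; 0 0 0 0.1 0; 0 0 0 0.1 0; 0 0 0 0.1 0; 0 0 0 0.07 0; 0 0 0 0.037 0; 0 0 0 0 0")

```text
clock: 19.35
position: [0.4286, -0.2441, 0.0396]
ee_rot: [0.0, 1.0, -0.0, -0.001]
ft_force: [-0.3, -0.9, 0.8]
grip_width: 1.002
grasp_force: 0.0
```

Run:
```python
from st import *
st(); c=shot("wrist"); t=shot("top")
for x in caps(c)+caps(t): print(*x)
```

```text
t 19.35 p [ 0.4286 -0.2441  0.0396] xax [-1.     0.001  0.001] zax [-0.001 -0.    -1.   ] F [-0.3 -0.9  0.8] w 1.002 g 0.0 j [-0.29  0.37  0.82  2.05 -0.36  0.87  2.3 ]
[259.8 242.8] [123.7 123. ] [ 0.4291 -0.2418  0.028 ]
[361.  182.5] [21. 22.] [ 0.5824 -0.4051  0.028 ]
[312.6 181.8] [21.5 21.5] [ 0.5846 -0.256   0.028 ]
[253.3 190.8] [21.2 20.5] [ 0.5571 -0.0743  0.028 ]
```

>>> arm_command(series="0 0 0 -0.004 0; 1 0 0 0 0; 1 0 0 0 0; 1 0 0 0 0; 1 0 0 -0.05 0; 1 0 0 -0.1 0; 1 0 0 -0.12 0; 1 0 0 -0.1 0; 1 0 0 0 0; 1 0 0 0 0")

```text
clock: 20.7
position: [0.4284, -0.2434, 0.189]
ee_rot: [0.0, 1.0, 0.0, -0.0]
ft_force: [0.3, -0.3, -1.2]
grip_width: 0.758
grasp_force: 33.7
```

>>> arm_command(series="1 -0.054 0.071 0 0; 1 -0.054 0.071 0 0; 1 -0.054 0.071 0 0; 1 -0.054 0.071 0 0; 1 -0.054 0.071 0 0; 1 -0.054 0.069 0 0; 1 0 0 0 0; 1 0 0 0 0; 1 0 0 0 0; 1 0 0 0 0")

```text
clock: 21.95
position: [0.558, -0.0751, 0.1895]
ee_rot: [0.001, 1.0, 0.0, -0.0]
ft_force: [-0.0, -0.6, -0.2]
grip_width: 0.755
grasp_force: 33.7
```

Run:
```python
from st import *
st(); c=shot("wrist","w7"); t=shot("top")
for x in caps(c)+caps(t): print(*x)
k=blobs(c,"yellow",3000)[0]; h=cv2.minEnclosingCircle(k); print(h)
# held cap centre at height TCP-0.013 (collar mid)
print(plane(c,h[0],manip.get_obs()["position"][2]-.013))
```

```text
t 21.95 p [ 0.558  -0.0751  0.1895] xax [-1.     0.002  0.   ] zax [-0.  0. -1.] F [-0.  -0.6 -0.2] w 0.755 g 33.7 j [-0.62  0.3   0.81  1.74 -0.23  1.2   1.81]
[249.  230.5] [141.9 122.4] [ 0.6159 -0.0824  0.028 ]
[ 90.3 203.3] [64.3 62.2] [ 0.5834 -0.2573  0.028 ]
[361.  182.5] [21. 22.] [ 0.5824 -0.4051  0.028 ]
[312.5 181.5] [21. 21.] [ 0.5855 -0.2557  0.028 ]
((255.0, 224.04421997070312), 74.28701782226562)
[[ 0.54817931 -0.07537662  0.17665726]]
```

>>> arm_command(series="1 0 0.001 0.07 0; 1 0 0 0.07 0; 1 0 0 0.07 0; 1 0 0 0.04 0; 1 0 0 0.03 0; 1 0 0 0.02 0; 1 0 0 0.015 0; 1 0 0 0.003 0; 1 0 0 0.003 0; 1 0 0 0 0")

```text
clock: 23.3
position: [0.559, -0.0739, 0.0627]
ee_rot: [0.0, 1.0, 0.001, 0.001]
ft_force: [-5.2, 0.9, 13.3]
grip_width: 0.76
grasp_force: 35.0
```

Run:
```python
from st import *
st()
```

```text
t 23.3 p [ 0.559  -0.0739  0.0627] xax [-1.     0.001 -0.001] zax [ 0.001  0.001 -1.   ] F [-5.2  0.9 13.3] w 0.76 g 35.0 j [-0.54  0.46  0.73  1.85 -0.37  0.96  1.92]
```

>>> arm_command(series="1 0.003 0 0 0; 1 0 0 0 0; 0 0 0 -0.003 0; 0 0 0 0 0; 0 0 0 0 0; 0 0 0 -0.04 0; 0 0 0 -0.1 0; 0 0 0 -0.12 0; 0 0.06 0 -0.1 0; 0 0.14 0 0 0")

```text
clock: 24.55
position: [0.4791, -0.075, 0.2099]
ee_rot: [0.001, 1.0, -0.001, 0.003]
ft_force: [-0.4, -0.2, 1.8]
grip_width: 1.001
grasp_force: 0.0
```

Run:
```python
from st import *
st(); c=shot("wrist","w8"); t=shot("top");s=shot("scene","s8")
for x in caps(c)+caps(t)+caps(s): print(*x)
a=c["pixels"][150:330,150:360,::-1]; u,v=proj(s,[.558,-.075,.03])[0].astype(int); b=s["pixels"][v-40:v+40,u-50:u+50,::-1]
cv2.imwrite("pics/c8.png",np.hstack([cv2.resize(a,(420,360)),cv2.resize(b,(380,360),interpolation=cv2.INTER_CUBIC)]))
```

```text
t 24.55 p [ 0.4791 -0.075   0.2099] xax [-1.     0.002 -0.006] zax [ 0.006 -0.001 -1.   ] F [-0.4 -0.2  1.8] w 1.001 g 0.0 j [-0.77  0.02  0.85  1.92 -0.02  1.2   1.66]
[256.  243.5] [56. 61.] [ 0.5644 -0.0745  0.028 ]
[107.8 250.6] [35.8 58.1] [ 0.574 -0.259  0.028]
[ 13.5 256.5] [27. 51.] [ 0.5821 -0.3785  0.028 ]
[361.  182.5] [21. 22.] [ 0.5824 -0.4051  0.028 ]
[312.  181.5] [21. 22.] [ 0.5855 -0.2542  0.028 ]
[344.5 284. ] [24. 25.] [ 0.5802 -0.4079  0.028 ]
[267.5 213. ] [24. 21.] [ 0.5616 -0.067   0.028 ]
[311. 249.] [22. 22.] [ 0.5822 -0.2597  0.028 ]
```

View pics/c8.png

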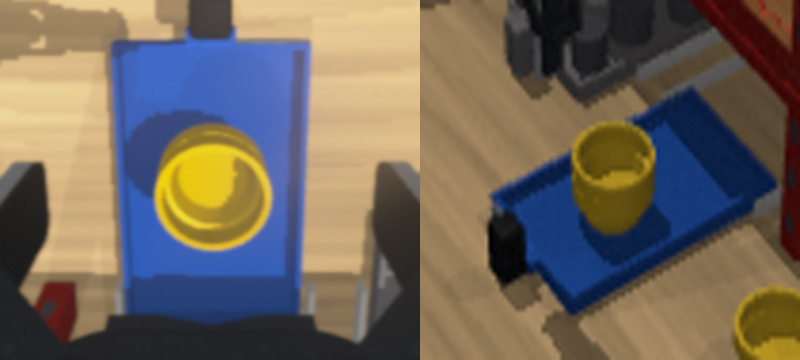

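The second cap is nested upright. Next, the cap at (.584,-.257).

>>> arm_command(series="0 -0.0525 -0.091 0 0; 0 -0.0525 -0.091 0 0; 0 -0.0525 -0.091 0 0; 0 -0.0525 -0.091 0 0; 0 -0.0525 -0.091 0 0; 0 0 0 0.1 0; 0 0 0 0.1 0; 0 0 0 0.1 0; 0 0 0 0.08 0; 0 0 0 0.04 0")

```text
clock: 25.95
position: [0.582, -0.2558, 0.0365]
ee_rot: [0.0, 1.0, 0.0, -0.001]
ft_force: [0.8, -0.1, 0.1]
grip_width: 0.997
grasp_force: 0.0
```

Run:
```python
from st import *
st(); c=shot("wrist"); t=shot("top")
for x in caps(c)+caps(t): print(*x)
```

```text
t 25.95 p [ 0.582  -0.2558  0.0365] xax [-1.     0.     0.002] zax [-0.002  0.    -1.   ] F [ 0.8 -0.1  0.1] w 0.997 g 0.0 j [-0.22  0.68  0.77  1.67 -0.54  1.02  2.3 ]
[255.7 250.2] [126.9 125.5] [ 0.5853 -0.2557  0.028 ]
[ 27.5 244. ] [ 55. 116.] [ 0.5818 -0.3771  0.028 ]
[253.5 190. ] [22. 21.] [ 0.5594 -0.075   0.028 ]
[363.8 185.2] [14.3 22.5] [ 0.574  -0.4135  0.028 ]
```

>>> arm_command(series="0 -0.006 0 -0.011 0; 0 0 0 0 0; 1 0 0 0 0; 1 0 0 0 0; 1 0 0 0 0; 1 0 0 -0.05 0; 1 0 0 -0.1 0; 1 0 0 -0.12 0; 1 0 0 -0.1 0; 1 0 0 -0.03 0")

```text
clock: 27.3
position: [0.5851, -0.2569, 0.2065]
ee_rot: [0.001, 1.0, -0.001, 0.002]
ft_force: [0.3, -0.4, -2.0]
grip_width: 0.761
grasp_force: 33.5
```

>>> arm_command(series="1 0.013 0.09 0 0; 1 0.013 0.09 0 0; 1 0.013 0.09 0 0; 1 0.013 0.09 0 0; 1 0.013 0.09 0 0; 1 0 0 0 0; 1 0 0 0 0; 1 0 0 0 0; 1 0 0 0 0; 1 0 0 0 0")

```text
clock: 28.55
position: [0.5586, -0.0765, 0.2027]
ee_rot: [0.001, 1.0, -0.0, -0.0]
ft_force: [0.1, 0.4, -1.1]
grip_width: 0.758
grasp_force: 33.5
```

Run:
```python
from st import *
st()
```

```text
t 28.55 p [ 0.5586 -0.0765  0.2027] xax [-1.     0.002  0.   ] zax [-0. -0. -1.] F [ 0.1  0.4 -1.1] w 0.758 g 33.5 j [-0.71  0.31  0.92  1.73 -0.26  1.23  1.85]
```

>>> arm_command(series="1 0.001 0.004 0.07 0; 1 0 0 0.07 0; 1 0 0 0.07 0; 1 0 0 0.04 0; 1 0 0 0.03 0; 1 0 0 0.02 0; 1 0 0 0.01 0; 1 0 0 0.002 0; 1 0 0 0 0; 1 0 0 0 0")

```text
clock: 29.8
position: [0.5596, -0.0745, 0.0804]
ee_rot: [0.001, 1.0, 0.001, 0.002]
ft_force: [-6.5, 1.6, 20.1]
grip_width: 0.762
grasp_force: 35.8
```

Run:
```python
from st import *
st()
```

```text
t 29.8 p [ 0.5596 -0.0745  0.0804] xax [-1.     0.001 -0.003] zax [ 0.003  0.001 -1.   ] F [-6.5  1.6 20.1] w 0.762 g 35.8 j [-0.62  0.47  0.83  1.84 -0.41  1.01  1.95]
```

>>> arm_command(series="1 0.003 0 -0.003 0; 1 0.003 0 0 0; 1 0 0 0 0; 0 0 0 0 0; 0 0 0 0 0; 0 0 0 -0.04 0; 0 0 0 -0.1 0; 0 0 0 -0.12 0; 0 0.06 0 -0.06 0; 0 0.14 0 0 0")

```text
clock: 31.05
position: [0.4811, -0.0754, 0.2103]
ee_rot: [0.002, 1.0, -0.001, 0.002]
ft_force: [-1.4, -0.8, 1.4]
grip_width: 1.003
grasp_force: 0.0
```

Run:
```python
from st import *
st(); c=shot("wrist","w9"); t=shot("top");s=shot("scene","s9")
for x in caps(c)+caps(t)+caps(s): print(*x)
a=c["pixels"][150:330,150:360,::-1]; u,v=proj(s,[.558,-.075,.03])[0].astype(int); b=s["pixels"][v-40:v+40,u-50:u+50,::-1]
cv2.imwrite("pics/c9.png",np.hstack([cv2.resize(a,(420,360)),cv2.resize(b,(380,360),interpolation=cv2.INTER_CUBIC)]))
```

```text
t 31.05 p [ 0.4811 -0.0754  0.2103] xax [-1.     0.003 -0.004] zax [ 0.004 -0.002 -1.   ] F [-1.4 -0.8  1.4] w 1.003 g 0.0 j [-0.9   0.03  0.99  1.91 -0.03  1.21  1.67]
[256.5 246. ] [68. 59.] [ 0.5694 -0.0746  0.028 ]
[ 14.  255.5] [51. 28.] [ 0.5824 -0.3789  0.028 ]
[361.  182.5] [21. 22.] [ 0.5824 -0.4051  0.028 ]
[267. 211.] [28. 20.] [ 0.5652 -0.0587  0.028 ]
[344.5 284. ] [24. 25.] [ 0.5802 -0.4079  0.028 ]
```

View pics/c9.png

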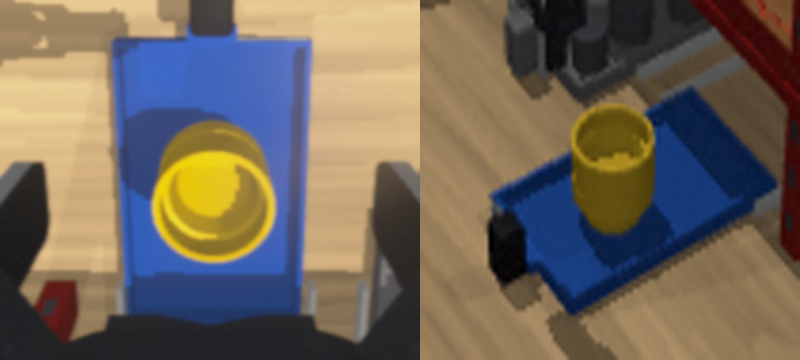

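Three nested. Go above the last cap, checking joints and position before descending.

>>> arm_command(series="0 -0.032 -0.104 0 0; 0 -0.032 -0.104 0 0; 0 -0.032 -0.104 0 0; 0 -0.032 -0.104 0 0; 0 -0.032 -0.104 0 0; 0 -0.032 -0.104 0 0; 0 -0.032 -0.104 0 0; 0 -0.033 -0.1 0 0; 0 0 0 0 -0.055; 0 0 0 0 -0.055")

```text
clock: 32.45
position: [0.5784, -0.4077, 0.1979]
ee_rot: [-0.13, 0.991, 0.006, -0.008]
ft_force: [-1.1, -1.3, -2.9]
grip_width: 1.003
grasp_force: 0.0
```

Run:
```python
from st import *
st(); c=shot("wrist"); t=shot("top")
for x in caps(c)+caps(t): print(*x)
```

```text
t 32.45 p [ 0.5784 -0.4077  0.1979] xax [-0.966 -0.257  0.014] zax [-0.017  0.01  -1.   ] F [-1.1 -1.3 -2.9] w 1.003 g 0.0 j [ 0.15  0.62  0.63  1.28 -0.36  1.37  2.6 ]
[254.3 185.2] [60.1 59.4] [ 0.5825 -0.4054  0.028 ]
[502.5 232.5] [43. 17.] [ 0.5631 -0.107   0.028 ]
[253.5 189.5] [21. 23.] [ 0.5609 -0.0751  0.028 ]
[360.4 183.9] [22.2 19.4] [ 0.578 -0.403  0.028]
```

>>> arm_command(series="0 0 0 0 0; 0 0 0 0 0; 0 0 0 0 -0.055; 0 0 0 0 -0.055; 0 0 0 0 -0.055; 0 0 0 0 0; 0 0 0 0 0; 0 0 0 0 0; 0 0 0 0 0; 0 0 0 0 0")

```text
clock: 33.8
position: [0.5711, -0.4029, 0.1756]
ee_rot: [-0.253, 0.967, 0.027, -0.022]
ft_force: [0.2, 0.3, -0.3]
grip_width: 1.004
grasp_force: 0.0
```

Run:
```python
from st import *
st(); c=shot("wrist"); t=shot("top")
for x in caps(c)+caps(t): print(*x)
```

```text
t 33.8 p [ 0.5711 -0.4029  0.1756] xax [-0.871 -0.49   0.029] zax [-0.057  0.042 -0.998] F [ 0.2  0.3 -0.3] w 1.004 g 0.0 j [ 0.61  0.59 -0.1   1.25  0.05  1.37  2.6 ]
[239.  196.5] [64.3 64.3] [ 0.5826 -0.4052  0.028 ]
[495.1 287.2] [55.6 20.4] [ 0.5355 -0.0794  0.028 ]
[253.5 189.5] [21. 23.] [ 0.5609 -0.0751  0.028 ]
[360.  182.5] [21. 20.] [ 0.5824 -0.402   0.028 ]
```

>>> arm_command(series="0 0 0 0 0.055; 0 0 0 0 0.055; 0 0 0 0 0.055; 0 0 0 0 0.055; 0 0 0 0 0.055; 0 0 0 0 0.055; 0 0 0 0 0; 0 0 0 0 0; 0 0 0 0 0; 0 0 0 0 0")

```text
clock: 35.15
position: [0.5709, -0.4032, 0.1755]
ee_rot: [0.259, 0.965, 0.013, -0.033]
ft_force: [0.3, 0.3, -0.2]
grip_width: 0.997
grasp_force: 0.0
```

Run:
```python
from st import *
o=st(); c=shot("wrist"); t=shot("top")
for x in caps(c)+caps(t): print(*x)
Rm=R.from_quat(o["ee_rot"]).as_matrix()
print("to go (tool units)",(Rm.T@(np.array([.583,-.406,.041])-o["position"])/.4).round(4))
```

```text
t 35.15 p [ 0.5709 -0.4032  0.1755] xax [-0.863  0.499  0.07 ] zax [-0.057  0.042 -0.997] F [ 0.3  0.3 -0.2] w 0.997 g 0.0 j [ 0.49  0.59  0.09  1.26 -0.06  1.37  1.63]
[258.  203.5] [63. 64.] [ 0.5825 -0.4051  0.028 ]
[253.5 189.5] [21. 23.] [ 0.5609 -0.0751  0.028 ]
[361.  182.5] [21. 22.] [ 0.5824 -0.4051  0.028 ]
to go (tool units) [-0.0532  0.0062  0.3334]
```

>>> arm_command(series="0 0 0 0 0.036; 0 -0.052 0.012 0 0; 0 0 0 0.08 0; 0 0 0 0.08 0; 0 0 0 0.08 0; 0 0 0 0.06 0; 0 0 0 0.03 0; 0 0 0 0 0; 0 0 0 0 0; 0 0 0 0 0")

```text
clock: 36.5
position: [0.5836, -0.4064, 0.0436]
ee_rot: [0.314, 0.949, 0.011, -0.033]
ft_force: [-0.6, 0.3, -0.8]
grip_width: 1.0
grasp_force: 0.0
```

Run:
```python
from st import *
o=st(); c=shot("wrist"); t=shot("top")
for x in caps(c)+caps(t): print(*x)
Rm=R.from_quat(o["ee_rot"]).as_matrix(); print(Rm.round(3))
print("to go (tool units)",(Rm.T@(np.array([.583,-.4058,.0415])-o["position"])/.4).round(4))
```

```text
t 36.5 p [ 0.5836 -0.4064  0.0436] xax [-0.801  0.595  0.069] zax [-0.055  0.041 -0.998] F [-0.6  0.3 -0.8] w 1.0 g 0.0 j [ 0.48  0.73  0.1   1.33 -0.08  1.16  1.52]
[255.3 238.8] [121.6 120.9] [ 0.5829 -0.4059  0.028 ]
[253.5 189.5] [21. 23.] [ 0.5609 -0.0751  0.028 ]
[360. 185.] [22.4 17. ] [ 0.5746 -0.4017  0.028 ]
[[-0.801  0.596 -0.055]
 [ 0.595  0.803  0.041]
 [ 0.069  0.    -0.998]]
to go (tool units) [0.0017 0.0005 0.0053]
```

>>> arm_command(series="0 0.002 0 0.005 0; 1 0 0 0 0; 1 0 0 0 0; 1 0 0 0 0; 1 0.003 0 -0.05 0; 1 0.007 0 -0.1 0; 1 0.007 0 -0.1 0; 1 0.007 0 -0.1 0; 1 0.005 0 -0.074 0; 1 0 0 0 0")

```text
clock: 37.85
position: [0.5835, -0.4065, 0.2146]
ee_rot: [0.314, 0.949, 0.01, -0.031]
ft_force: [0.2, -0.6, -0.8]
grip_width: 0.766
grasp_force: 33.6
```

>>> arm_command(series="1 0.0775 0.0895 0.0053 0; 1 0.0775 0.0895 0.0053 0; 1 0.0775 0.0895 0.0053 0; 1 0.0775 0.0895 0.0053 0; 1 0.0775 0.0895 0.0053 0; 1 0.0775 0.0895 0.0053 0; 1 0.0775 0.0895 0.0055 0; 1 0 0 0 0; 1 0 0 0 0; 1 0 0 0 0")

```text
clock: 39.1
position: [0.5571, -0.0764, 0.2106]
ee_rot: [0.315, 0.949, 0.011, -0.034]
ft_force: [0.7, -0.1, -1.3]
grip_width: 0.762
grasp_force: 33.6
```

Run:
```python
from st import *
o=st(); c=shot("wrist","w11")
Rm=R.from_quat(o["ee_rot"]).as_matrix()
for z in (.14,.097): print("to go (tool units)",(Rm.T@(np.array([.558,-.0748,z])-o["position"])/.4).round(4))
print("up 0.1",(Rm.T@[0,0,.25]).round(4))
```

```text
t 39.1 p [ 0.5571 -0.0764  0.2106] xax [-0.8    0.596  0.071] zax [-0.057  0.042 -0.997] F [ 0.7 -0.1 -1.3] w 0.762 g 33.6 j [ 0.1   0.26 -0.03  1.63 -0.03  1.31  1.01]
to go (tool units) [-0.0119  0.0045  0.1761]
to go (tool units) [-0.0196  0.0046  0.2834]
up 0.1 [ 1.770e-02 -1.000e-04 -2.494e-01]
```

View pics/w11.png

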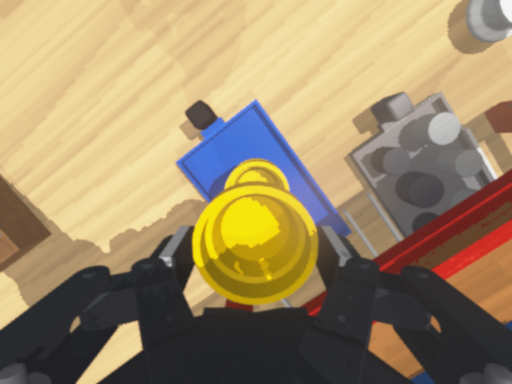

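The cap is held at (256,240) with the stack below it. Lower onto the stack.

>>> arm_command(series="1 -0.004 0.0046 0.06 0; 1 -0.005 0 0.07 0; 1 -0.005 0 0.07 0; 1 -0.003 0 0.04 0; 1 -0.002 0 0.025 0; 1 -0.001 0 0.015 0; 1 0 0 0.006 0; 1 0 0 0.004 0; 1 0 0 0 0; 1 0 0 0 0")

```text
clock: 40.4
position: [0.5584, -0.0733, 0.0949]
ee_rot: [0.314, 0.949, 0.011, -0.033]
ft_force: [-0.3, -1.1, -0.7]
grip_width: 0.759
grasp_force: 33.6
```

Run:
```python
from st import *
st()
```

```text
t 40.4 p [ 0.5584 -0.0733  0.0949] xax [-0.801  0.595  0.07 ] zax [-0.056  0.042 -0.998] F [-0.3 -1.1 -0.7] w 0.759 g 33.6 j [ 0.1   0.38 -0.04  1.75 -0.03  1.08  1.01]
```

>>> arm_command(series="1 -0.002 -0.003 0.002 0; 1 0 0 0.002 0; 1 0 0 0.001 0; 1 0 0 0 0; 0 0 0 0 0; 0 0 0 0 0; 0 0 0 0 0; 0 0.003 0 -0.04 0; 0 0.007 0 -0.1 0; 0 0.007 0 -0.1 0")

```text
clock: 41.65
position: [0.558, -0.0746, 0.191]
ee_rot: [0.314, 0.949, 0.011, -0.033]
ft_force: [1.1, 0.5, 0.8]
grip_width: 1.0
grasp_force: 0.0
```

>>> arm_command(series="0 0.08 -0.06 -0.01 0; 0 0.08 -0.06 -0.01 0; 0 0.08 -0.06 -0.01 0; 0 0 0 0 0; 0 0 0 0 0; 0 0 0 0 0; 0 0 0 0 0; 0 0 0 0 0; 0 0 0 0 0; 0 0 0 0 0")

```text
clock: 42.9
position: [0.439, -0.0758, 0.2075]
ee_rot: [0.314, 0.949, 0.011, -0.034]
ft_force: [1.1, 0.7, 0.4]
grip_width: 0.996
grasp_force: 0.0
```

Run:
```python
from st import *
st(); t=shot("top");s=shot("scene","s12")
for x in caps(t)+caps(s): print(*x)
a=t["pixels"][140:230,200:310,::-1]; u,v=proj(s,[.558,-.075,.03])[0].astype(int); b=s["pixels"][v-45:v+35,u-50:u+50,::-1]
cv2.imwrite("pics/c12.png",np.hstack([cv2.resize(a,(420,360),interpolation=cv2.INTER_CUBIC),cv2.resize(b,(380,360),interpolation=cv2.INTER_CUBIC)]))
```

```text
t 42.9 p [ 0.439  -0.0758  0.2075] xax [-0.801  0.595  0.071] zax [-0.057  0.042 -0.997] F [1.1 0.7 0.4] w 0.996 g 0.0 j [ 0.13  0.02 -0.03  1.92 -0.04  1.27  1.04]
[268. 209.] [32. 22.] [ 0.5728 -0.0529  0.028 ]
```

View pics/c12.png

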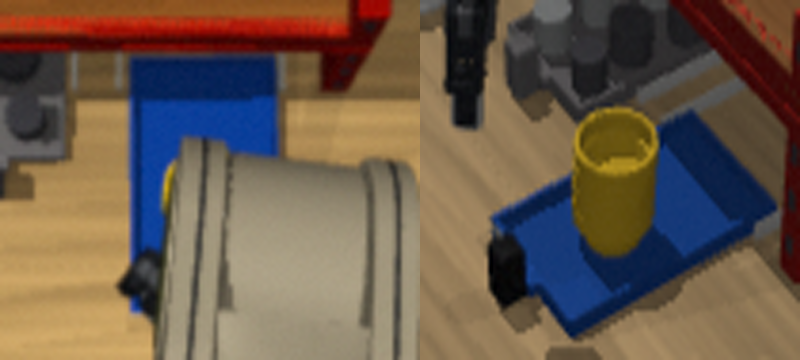

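Four caps nested upright and no other yellow cap remains in view. Square the tool, shut the fingers and push the tray in by its grip.

>>> arm_command(series="1 0 0 0 -0.051; 1 0 0 0 -0.051; 1 0 0 0 -0.051; 1 0 0 0 -0.05; 1 0.03 0 0 0; 1 0.03 0 0 0; 1 0 0 0 0; 1 0 0 0 0; 1 0 0 0 0; 1 0 0 0 0")

```text
clock: 44.25
position: [0.4151, -0.0758, 0.2089]
ee_rot: [0.001, 0.999, 0.021, -0.028]
ft_force: [0.8, 1.3, 0.2]
grip_width: -0.001
grasp_force: 0.0
```

Run:
```python
from st import *
o=st(); c=shot("wrist","w13")
Rm=R.from_quat(o["ee_rot"]).as_matrix(); print(Rm.round(3))
for p in ([.408,-.0752,.12],[.408,-.0752,.032]): print("to go (tool units)",(Rm.T@(np.array(p)-o["position"])/.4).round(4))
print("fwd 0.1",(Rm.T@[.25,0,0]).round(4))
m=cv2.inRange(hsv(c),(0,0,0),(179,255,60)); m[260:]=0
for k in cv2.findContours(m,0,1)[0]:
    if cv2.contourArea(k)>100: r=cv2.boundingRect(k); print(r,plane(c,[[r[0],r[1]],[r[0]+r[2],r[1]+r[3]]],.048).round(3).tolist())
k=blobs(c,"blue",2000)[0]; h=cv2.approxPolyDP(cv2.convexHull(k),4,True)[:,0]; print(plane(c,h,.016).round(3).tolist())
```

```text
t 44.25 p [ 0.4151 -0.0758  0.2089] xax [-0.998 -0.     0.057] zax [-0.057  0.042 -0.997] F [0.8 1.3 0.2] w -0.001 g 0.0 j [ 0.14 -0.04 -0.04  1.97 -0.04  1.27  1.68]
[[-0.998  0.002 -0.057]
 [-0.     0.999  0.042]
 [ 0.057  0.042 -0.997]]
to go (tool units) [ 0.0052 -0.0078  0.2227]
to go (tool units) [-0.0073 -0.0171  0.4421]
fwd 0.1 [-0.2496  0.0006 -0.0142]
(220, 227, 54, 33) [[0.458, -0.108, 0.048], [0.499, -0.048, 0.048]]Traceback (most recent call last):
  File "<stdin>", line 9, in <module>
IndexError: list index out of range
```

>>> arm_command(series="1 0.018 0 0 0; 1 -0.005 -0.0034 0.088 0; 1 -0.005 -0.0034 0.088 0; 1 -0.005 -0.0034 0.088 0; 1 -0.005 -0.0034 0.088 0; 1 -0.003 -0.002 0.05 0; 1 -0.002 -0.0014 0.038 0; 1 0 0 0 0; 1 0 0 0 0; 1 0 0 0 0")

```text
clock: 45.55
position: [0.4084, -0.0753, 0.0337]
ee_rot: [0.001, 0.999, 0.021, -0.028]
ft_force: [0.1, -0.2, 0.4]
grip_width: 0.004
grasp_force: 0.0
```

Run:
```python
from st import *
st(); s=shot("scene"); 
print(proj(s,[[.4555,-.0753,.048],[.4435,-.0753,.03]]).round(1))
for k in blobs(s,"blue",200): print(cv2.boundingRect(k))
```

```text
t 45.55 p [ 0.4084 -0.0753  0.0337] xax [-0.998 -0.     0.055] zax [-0.055  0.042 -0.998] F [ 0.1 -0.2  0.4] w 0.004 g 0.0 j [ 0.14  0.19 -0.04  2.16 -0.04  0.86  1.69]
[[238.9 223.5]
 [235.7 229.4]]
(424, 211, 74, 66)
(236, 194, 75, 50)
(458, 282, 54, 54)
(292, 131, 47, 27)
```

>>> arm_command(series="1 -0.0125 0 -0.0007 0; 1 -0.0125 0 -0.0007 0; 1 -0.0125 0 -0.0007 0; 1 -0.01 0 -0.0006 0; 1 -0.007 0 -0.0004 0; 1 -0.007 0 -0.0004 0; 1 -0.007 0 -0.0004 0; 1 -0.009 0 -0.0005 0; 1 -0.0125 0 -0.0007 0; 1 -0.0125 0 -0.0007 0")

```text
clock: 46.85
position: [0.4478, -0.0753, 0.0327]
ee_rot: [0.001, 0.999, 0.021, -0.03]
ft_force: [-6.7, 1.4, 5.0]
grip_width: -0.0
grasp_force: 3.3
```

Run:
```python
from st import *
st(); s=shot("scene"); 
for k in blobs(s,"blue",200): print(cv2.boundingRect(k))
print([x for x in caps(s)])
```

```text
t 46.85 p [ 0.4478 -0.0753  0.0327] xax [-0.998 -0.     0.059] zax [-0.059  0.042 -0.997] F [-6.7  1.4  5. ] w -0.0 g 3.3 j [ 0.13  0.26 -0.04  2.06 -0.04  0.88  1.68]
(424, 211, 74, 66)
(247, 192, 66, 50)
(458, 282, 54, 54)
(292, 132, 47, 26)
(102, 95, 41, 26)
[(array([272., 207.]), array([32., 22.]), array([ 0.5881, -0.0522,  0.028 ]))]
```

>>> arm_command(series="1 -0.0125 0 -0.0007 0; 1 -0.0125 0 -0.0007 0; 1 -0.0125 0 -0.0007 0; 1 -0.0125 0 -0.0007 0; 1 -0.0125 0 -0.0007 0; 1 -0.0125 0 -0.0007 0; 1 -0.0125 0 -0.0007 0; 1 -0.0125 0 -0.0007 0; 1 -0.0125 0 -0.0007 0; 1 -0.0125 0 -0.0007 0")

```text
clock: 48.15
position: [0.498, -0.0755, 0.0326]
ee_rot: [0.001, 0.999, 0.021, -0.03]
ft_force: [-5.9, 0.4, 4.6]
grip_width: 0.002
grasp_force: 3.1
```

>>> arm_command(series="1 -0.0125 0 -0.0007 0; 1 -0.0125 0 -0.0007 0; 1 -0.0125 0 -0.0007 0; 1 -0.0125 0 -0.0007 0; 1 -0.0125 0 -0.0007 0; 1 -0.0125 0 -0.0007 0; 1 -0.0125 0 -0.0007 0; 1 -0.01 0 -0.0006 0; 1 -0.0075 0 -0.0004 0; 1 -0.005 0 -0.0003 0")

```text
clock: 49.4
position: [0.5421, -0.0756, 0.0327]
ee_rot: [0.001, 0.999, 0.021, -0.03]
ft_force: [-6.4, -0.7, 4.7]
grip_width: 0.004
grasp_force: 3.3
```

Run:
```python
from st import *
st(); s=shot("scene"); 
for k in blobs(s,"yellow",100): print(cv2.boundingRect(k),cv2.contourArea(k))
```

```text
t 49.4 p [ 0.5421 -0.0756  0.0327] xax [-0.998 -0.     0.059] zax [-0.059  0.042 -0.997] F [-6.4 -0.7  4.7] w 0.004 g 3.3 j [ 0.1   0.43 -0.03  1.82 -0.03  0.95  1.66]
(287, 181, 21, 31) 457.0
```

>>> arm_command(series="1 -0.004 0 -0.0002 0; 1 -0.004 0 -0.0002 0; 1 -0.004 0 -0.0002 0; 1 -0.004 0 -0.0002 0; 1 -0.004 0 -0.0002 0; 1 -0.004 0 -0.0002 0; 1 0 0 0 0; 1 0 0 0 0; 1 0 0 0 0; 1 0 0 0 0")

```text
clock: 50.7
position: [0.5518, -0.0756, 0.0327]
ee_rot: [0.001, 0.999, 0.021, -0.029]
ft_force: [-4.2, -0.5, 4.0]
grip_width: -0.003
grasp_force: 2.6
```

>>> arm_command(series="1 -0.003 0 -0.0002 0; 1 -0.003 0 -0.0002 0; 1 -0.003 0 -0.0002 0; 1 -0.003 0 -0.0002 0; 1 -0.003 0 0 0; 1 0 0 0 0; 1 0 0 0 0; 1 0 0 0 0; 1 0 0 0 0; 1 0 0 0 0")

```text
clock: 51.95
position: [0.5578, -0.0756, 0.0326]
ee_rot: [0.001, 0.999, 0.021, -0.029]
ft_force: [-5.2, 0.8, 3.7]
grip_width: 0.003
grasp_force: 2.8
```

>>> arm_command(series="1 -0.0025 0 0 0; 1 -0.0025 0 0 0; 1 -0.0025 0 0 0; 1 -0.0025 0 0 0; 1 -0.0025 0 0 0; 1 0 0 0 0; 1 0 0 0 0; 1 0 0 0 0; 1 0 0 0 0; 1 0 0 0 0")

```text
clock: 53.2
position: [0.5627, -0.0756, 0.0324]
ee_rot: [0.001, 0.999, 0.021, -0.029]
ft_force: [-5.4, -0.0, 5.0]
grip_width: 0.002
grasp_force: 3.0
```

>>> arm_command(series="1 -0.0025 0 0 0; 1 -0.0025 0 0 0; 1 -0.0025 0 0 0; 1 -0.0025 0 0 0; 1 0 0 0 0; 1 0 0 0 0; 1 0 0 0 0; 1 0 0 0 0; 1 0 0 0 0; 1 0 0 0 0")

```text
clock: 54.45
position: [0.5667, -0.0756, 0.0321]
ee_rot: [0.001, 0.999, 0.021, -0.029]
ft_force: [-5.4, -0.0, 5.3]
grip_width: -0.0
grasp_force: 2.9
```

>>> arm_command(series="1 -0.0025 0 -0.0003 0; 1 -0.0025 0 0 0; 1 -0.0025 0 0 0; 1 -0.0025 0 0 0; 1 0 0 0 0; 1 0 0 0 0; 1 0 0 0 0; 1 0 0 0 0; 1 0 0 0 0; 1 0 0 0 0")

```text
clock: 55.7
position: [0.567, -0.0756, 0.032]
ee_rot: [0.001, 0.999, 0.021, -0.033]
ft_force: [-26.1, 1.9, 22.9]
grip_width: -0.0
grasp_force: 13.7
```

Run:
```python
from st import *
st(); s=shot("scene");t=shot("top")
for k in blobs(s,"yellow",100): print(cv2.boundingRect(k),cv2.contourArea(k))
for k in blobs(t,"blue",50): print(cv2.boundingRect(k))
m=cv2.inRange(hsv(t),*RNG["red"])[125:165,200:300]
print([(u,np.flatnonzero(m[:,u-200])[[0,-1]]+125, plane(t,[u,np.flatnonzero(m[:,u-200])[-1]+125.5],.125).round(4)) for u in (205,225,280)])
```

```text
t 55.7 p [ 0.567  -0.0756  0.032 ] xax [-0.998 -0.     0.067] zax [-0.067  0.043 -0.997] F [-26.1   1.9  22.9] w -0.0 g 13.7 j [ 0.1   0.48 -0.03  1.75 -0.03  0.98  1.66]
(293, 181, 20, 28) 315.0
(379, 61, 86, 56)
(473, 61, 39, 46)
(214, 81, 39, 44)
(234, 153, 8, 22)Traceback (most recent call last):
  File "<stdin>", line 6, in <module>
IndexError: index 0 is out of bounds for axis 0 with size 0
```

Force rose to 26 N with the tray stopped, so it is home. Back off and lift.

>>> arm_command(series="1 0.008 0 0 0; 1 0.01 0 0 0; 1 0.03 0 0 0; 1 0.05 0 0 0; 1 0.05 0 0 0; 1 0.05 0 -0.02 0; 1 0 0 -0.1 0; 1 0 0 -0.12 0; 1 0 0 -0.12 0; 1 0 0 -0.1 0")

```text
clock: 57.05
position: [0.5028, -0.0835, 0.2222]
ee_rot: [0.001, 0.999, 0.021, -0.028]
ft_force: [0.8, -0.2, -0.5]
grip_width: -0.001
grasp_force: 0.0
```

Run:
```python
from st import *
st(); s=shot("scene","s20");t=shot("top"); w=shot("wrist")
for k in blobs(s,"yellow",80): print("Y",cv2.boundingRect(k),cv2.contourArea(k))
print("expected grip top at home",proj(s,[[.579+.0115+.001,-.0755,.048]]))
for k in blobs(w,"blue",200): h=cv2.boundingRect(k); print(h,plane(w,[[h[0],h[1]],[h[0]+h[2],h[1]]],.016).round(4).tolist())
for k in blobs(s,"blue",200)+blobs(t,"blue",200): print(cv2.boundingRect(k))
```

```text
t 57.05 p [ 0.5028 -0.0835  0.2222] xax [-0.998 -0.     0.055] zax [-0.055  0.042 -0.998] F [ 0.8 -0.2 -0.5] w -0.001 g 0.0 j [ 0.12  0.14 -0.02  1.75 -0.03  1.31  1.68]
Y (293, 182, 20, 27) 320.0
expected grip top at home [[277.13948543 206.0647844 ]]
(424, 211, 74, 66)
(458, 282, 54, 54)
(102, 82, 51, 39)
(272, 192, 41, 34)
(292, 132, 48, 26)
(379, 61, 87, 56)
(473, 61, 39, 46)
(214, 81, 39, 44)
(234, 153, 13, 22)
```

Run:
```python
from h import *
c=dict(np.load("pics/w1.npz"))
print(plane(c,[[197,213],[197,215]],.012).round(4))
g=c["pixels"]
for u in (190,196,202,308,313,318): print(u,[g[r,u].tolist() for r in range(206,222,2)])
c=dict(np.load("pics/w2.npz")); g=c["pixels"]
for u in (203,206,306,310,314): print(u,[(r,g[r,u].tolist()) for r in range(270,300,4)])
```

```text
[[ 0.6381 -0.1572  0.012 ]
 [ 0.6411 -0.1573  0.012 ]]
190 [[237, 213, 154], [232, 204, 148], [229, 201, 144], [230, 202, 146], [222, 190, 138], [164, 138, 102], [158, 132, 98], [153, 126, 93]]
196 [[238, 215, 156], [232, 205, 148], [230, 203, 146], [234, 209, 152], [228, 199, 145], [176, 148, 110], [170, 143, 106], [171, 145, 106]]
202 [[240, 217, 161], [235, 211, 152], [233, 207, 149], [233, 207, 150], [225, 195, 142], [169, 142, 106], [164, 138, 104], [165, 139, 103]]
308 [[227, 198, 150], [229, 202, 153], [227, 199, 151], [224, 195, 149], [196, 166, 131], [154, 132, 110], [154, 131, 110], [161, 138, 113]]
313 [[227, 198, 150], [229, 202, 152], [228, 200, 151], [223, 192, 146], [209, 175, 136], [155, 132, 109], [153, 130, 108], [162, 138, 113]]
318 [[227, 198, 149], [230, 202, 153], [228, 198, 149], [223, 192, 145], [209, 175, 135], [154, 131, 107], [153, 130, 107], [163, 139, 112]]
203 [(270, [210, 175, 126]), (274, [206, 172, 125]), (278, [219, 186, 134]), (282, [220, 188, 136]), (286, [214, 180, 130]), (290, [148, 124, 93]), (294, [144, 121, 91]), (298, [161, 136, 100])]
206 [(270, [210, 174, 127]), (274, [200, 167, 122]), (278, [212, 177, 129]), (282, [212, 176, 127]), (286, [205, 171, 124]), (290, [141, 119, 88]), (294, [138, 116, 86]), (298, [153, 128, 95])]
306 [(270, [200, 168, 126]), (274, [201, 169, 126]), (278, [194, 163, 121]), (282, [209, 176, 129]), (286, [205, 171, 126]), (290, [128, 108, 83]), (294, [139, 117, 88]), (298, [140, 118, 88])]
310 [(270, [200, 168, 125]), (274, [201, 167, 124]), (278, [195, 163, 120]), (282, [209, 176, 129]), (286, [205, 171, 126]), (290, [127, 107, 81]), (294, [140, 118, 89]), (298, [140, 118, 89])]
314 [(270, [200, 168, 125]), (274, [201, 167, 123]), (278, [194, 163, 120]), (282, [210, 175, 129]), (286, [203, 170, 125]), (290, [126, 107, 81]), (294, [140, 118, 89]), (298, [138, 117, 87])]
```

Run:
```python
from workcell import manip
print(manip.hand_in())
```

```text
the job is handed in; nothing more can be done
None
```

The job is handed in: the port block is in the red bin, and all four yellow caps are nested upright in the blue tray. I pushed the tray back until it stopped dead at 26 N, 15 mm further in than it started, and took that as home because I couldn't confirm the position by camera.

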